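Brush out a hollow axle stub and hold the spread retaining ring at its groove

TASK

The red-handled brush stands in the hollow axle stub on the hub: scrub the bore with it, two full strokes of about 4 cm up and back down to the bottom without pulling it out, then stand it in the blue tin and let go of it. Next take the red-handled circlip pliers off their stand, squeeze the handles fully so that the retaining ring on their tips spreads, lower the ring level over the axle stub and gently down to the groove just above the hub's brass face, and finish there still holding: handles squeezed, ring spread and lying in line with the groove, nothing let go. Leave everything else on the bench where it is.

Things in the scene. Friction and masses are not known exactly. Their poses are not given: they have to be found in the camera images.
- hub: Steel wheel hub fixed to the bench, its hollow axle stub pointing straight up; origin at the centre of its underside, z up along the axle. Flange 110 mm across (24 mm high), boss 84 mm across, topped by a flat brass-coloured face at 50 mm. Axle stub: 36 mm outer diameter, 50 to 96 mm height, top 4 mm tapered to 30 mm. Blind bore: 24 mm wide, from the top to a floor at 20 mm height.
- groove (a point): On the axle's axis in the plane of the brass face, 50 mm above the bench: the lower edge of the ring groove (dark band, 33 mm in diameter, 50 to 56 mm height). The ring is 3 mm thick, so it lies in the groove when its underside is 0 to 3 mm above this point; resting lightly on the brass face is right.
- axle_top (a point): Centre of the axle's open top end, 96 mm above the bench.
- brush: Long bore brush (loose, about 70 g, 190 mm long), starting upright in the hub's bore, leaning up to 4 degrees, its lower end on the bore floor. Origin at the centre of its lower end, z along the brush towards the handle. Bristle head 20 mm in diameter, 60 mm long; thin steel stem; round red handle 18 mm in diameter from 112 to 190 mm.
- brush_grip (a point): On the brush's axis in the handle, 165 mm from the lower end, 25 mm below the top: the place to grip from above.
- brush_tip (a point): Centre of the brush's lower (bristle) end. A full stroke raises it about 40 mm above the bore floor (it must pass 30 mm, and stay below the bore's mouth, which is 76 mm above the floor) and returns it to within 8 mm of the floor.
- tin: Open blue tin, fixed to the bench, outer diameter 64 mm, wall 3 mm, height 100 mm, inner floor at 5 mm. Origin at the centre of its underside, z up. The brush stands in it bristles down and may lean on the rim.
- stand: Grey pliers stand, fixed: foot 100 x 90 x 8 mm, a post, and a rubber-faced head 40 x 36 mm whose top is at 55 mm. Origin at the centre of its underside. The pliers rest on it by their middle plate. It starts on one side of the hub and the tin on the other; the sides vary.
- pliers: Circlip pliers (loose, about 0.17 kg), lying flat on the stand. Origin at the underside of the middle plate, centred; x points ahead to the ring, y left, z up. Two red handle sleeves (10 mm thick, 24 mm tall) run back from x = -25 to -95 mm, flaring at rest. A yellowish retaining ring, open towards the pliers, stays on the tips for good; its underside, 20 mm below the origin, is the tool's lowest part.
- pliers_grip (a point): Midway between the handles, 50 mm behind the pliers' origin and 8 mm above it, mid-height of the sleeves: the place to grip from above, jaws closing across the pliers. Over both handles it is about 56 mm wide here at rest; fully squeezed, against a stop, the outer faces are parallel and 34 mm apart.
- ring_center (a point): Point fixed to the pliers: where the axle's axis should pass when the ring is fully spread, in the plane of the ring's underside: 57 mm ahead of the pliers' origin and 20 mm below it (107 mm ahead of the grip point and 28 mm below it). The ring is 3 mm thick; at rest its inner diameter is 34 mm, too small for the axle; fully spread it passes a round of 41 mm.
- lever_left (a joint): Squeeze of the pliers in rad: 0 at rest, 0.22 fully squeezed, at the built-in stop. The ring clears the axle above about 0.15. The right lever moves alike. Squeezing takes about 3 N per handle at first and 7 N at the stop (a grip of 20 to 30 N is firm and safe); the handles spring back when released.
- stud1: Loose zinc-yellow threaded stud, 90 x 7 mm, lying on the bench. Leave alone.
- stud2: Loose zinc-yellow threaded stud, 90 x 7 mm, lying on the bench. Leave alone.
- stud3: Loose zinc-yellow threaded stud, 90 x 7 mm, lying on the bench. Leave alone.
- anvil: Dark steel block 110 x 80 x 35 mm. Leave alone.
- hammer: Hammer lying on the bench, 260 mm long. Leave alone.
- carton: Open cardboard tray 100 x 140 x 60 mm. Leave alone.
- oil: Green bottle with a red cap, 60 mm in diameter, 150 mm high. Leave alone.
There are look-alikes about, which are no part of the job. Leave any orange look-alike of the pliers alone. There is more than one size of the brush; the job needs the smaller.

How it is judged:
By the outcome, as a careful person would: the job done as asked, in the order asked, and still so for the second after the job is handed in, while the arm keeps its last pose, push and grip.
It also fails if it takes over 62 s, if anything falls off the work surface, if the arm or the gripper's body presses on something with over 40 N, if the wrist force passes 120 N, or if a joint passes its speed limit or range.

ROBOT

A 7-joint arm with a two-finger parallel gripper is mounted at the origin on the work surface. World frame = base frame: x ahead of the robot, y to its left, z up, the work surface at z = 0. Lengths are in m, angles in rad, forces in N, time in s.
With the tool pointing down it reaches from about 0.4 to 0.85 m from the base axis. Payload 4.5 kg.
Tool frame: the origin (TCP) lies at the centre of the arm's flange, where the gripper is bolted on; the fingertips stand 166 mm ahead of it and the grasp point (between the pads) lies 147 mm ahead of it (r.grip_depth is the distance from the TCP to the grasp point, in m); z points along the fingers, y is the line along which they close (so a half turn about z gives the same grasp; the last joint's range is limited). The gripper opens to 88 mm and grips with 3 to 60 N. Pads are 18 mm wide; open, the fingers measure 123 mm over their backs; the gripper's body (75 mm by 187 mm) begins 45 mm behind the grasp point.
Start: joints at [1.157, 0.689, -0.195, 1.565, 0.157, 0.902, -0.215], TCP at [0.271, -0.563, 0.405] pointing down, gripper open.
Joint ranges: [-3.01, 3.01], [-0.46, 2.08], [-1.47, 1.51], [0.13, 2.56], [-1, 4.14], [0.04, 2.09], [-2.66, 2.66]. Speed limits (rad/s): [2.57, 2.57, 3.14, 3.14, 3.14, 3.14, 3.14].

INTERFACE

Orientations are given as a unit quaternion [x, y, z, w].
In Python, from plant import status, cams, r, finder gives the robot as it stands.
- The arm moves only by the tool play_rows, never from a script. Its argument "rows" is a list of rows, each a list of 7 numbers: the opening in per cent of the stroke, from 0 (shut) to 100 (fully open), then the shift along the tool's x, y, z in m, then the turn, a rotation vector about the tool's x, y, z in degrees. A call has 1 to 8 rows; each row shifts and turns the commanded pose from where the row before left it, along the tool's axes as they then stand; what a row does not reach is not made up. A row lasts 1/8 s, in which the tool goes at most 62.5 mm and 10.7 degrees, less where a joint would pass 70% of its speed; a pose out of reach is approached as far as the arm can. A call with a gripper value outside its range is refused whole. The fingers move at their own pace and stop on an object; "grip_force" is the grip in N (left out, the last holds). Time passes only in rows, so rows that do not move let the fingers close. It gives the time, the measured TCP pose, the force, the opening and the grip force at its end, in the units of the state.
- status.get_state(): the state, without advancing time (a new reading comes with each control period).
- cams.snapshot(name): name is "scene" or "top" or "wrist"; returns the picture (480x640x3 uint8, red, green, blue); there is no depth.
- cams.camera_params(name): a dict with "vfov" (degrees; the focal length in pixels is half the picture's height over the tangent of half this angle, whatever the lens; pixels are square), "cx", "cy" (the principal point, pixels), "R" (3x3) and "t" (3): a world point X has camera coordinates R X + t; the wrist camera has in their place "tool_from_camera" (4x4, takes a point from camera to tool coordinates, whose origin is the TCP and whose axes are the flange's). Camera axes: x right, y down, z forward; pixel columns grow to the right and rows downward; lengths in m; the calibration is good to about 2 mm. The wrist camera is an equidistant fisheye: a pixel r from the principal point sees the ray r / f radians off the axis. A picture is of the moment at which its call begins: read the wrist's pose just before it. camera_params takes no time and is no camera call.
- r.finish_job(): hands the job in; it is judged then, once.
Trained networks look in the newest picture that a camera, given by its name, has taken for a name from the list of things; names that differ only in an ending like _2 or _b are one class to them, and where a whole thing is asked for, a point or a joint stands for the part that bears it (a point fixed in the world has none). Each returns a list of dicts, best first, with "score" (0 to 1); they miss things now and then, are a little off and sometimes report something else, mostly with a low value. They report only what shows in the picture. A call takes as long as a camera call. They do not tell look-alikes from the thing itself.
- finder.spot_in(camera, label): "at" ([x, y, z] in m, in the coordinates of the camera as it stood for that picture, good to about 4 mm: the middle of the surface that is visible of it).
- finder.regions_of(camera, label): "mask" (480x640 bool, what is visible of it).
The state is a dict: "clock": time; "q": joint angles; "qd": joint speeds; "joint_torque": joint torques, N m; "tool_pos": TCP position; "eef_rot": TCP orientation; "contact_force": force on the tool from outside, world axes, zero at the start; "moment": the same for the moment, N m; "opening": opening from 0.0 (shut) to 1.0 (fully open); "finger_force": force on a finger pad.
Only numpy, scipy, OpenCV 4.12 (cv2) and the standard library are available. Lean on these libraries where they do the work, as an engineer would, in place of code of your own. Each camera call takes 0.05 s, during which the arm holds its last target. There are 200 camera calls.

## Working session

There is one attempt and no reset: what is moved stays moved. The work goes in short steps, Python scripts to look and compute and a tool call to move; the robot and the scene stay as the last step left them, time stands still between calls to the robot, and variables do not carry over. Pictures are saved under pics/ and viewed, at most 10 in all, crops included, and the job is handed in when it is done.

Besides the shell and the picture viewer there is one more tool, called after ">>>" in YAML: its name, and indented under it one key for each argument. play_rows: Moves the arm, as the interface text tells. Its arguments: {"type":"object","properties":{"rows":{"type":"array","items":{"type":"array","items":{"type":"number"}}},"grip_force":{"type":"number"}},"required":["rows"]}

```bash
ls; mkdir -p pics; cat > h.py <<'E'
import numpy as np,cv2
from scipy.spatial.transform import Rotation as Ro
from plant import status,cams,r,finder
def snap(n,f=None):
    s=status.get_state(); im=cams.snapshot(n)
    if f: cv2.imwrite('pics/'+f,im[:,:,::-1])
    return s,im
def T(s): 
    M=np.eye(4);M[:3,:3]=Ro.from_quat(s['eef_rot']).as_matrix();M[:3,3]=s['tool_pos'];return M
def toworld(n,s,p):
    c=cams.camera_params(n)
    if n=='wrist': return (T(s)@np.array(c['tool_from_camera'])@np.r_[p,1])[:3]
    return np.array(c['R']).T@(np.array(p)-np.array(c['t']))
def foc(c): return 240/np.tan(np.radians(c['vfov'])/2)
def proj(n,s,X):
    c=cams.camera_params(n);f=foc(c)
    if n=='wrist':
        p=(np.linalg.inv(T(s)@np.array(c['tool_from_camera']))@np.r_[X,1])[:3]
        th=np.arctan2(np.hypot(p[0],p[1]),p[2]);d=p[:2]/np.hypot(p[0],p[1]);return np.array([c['cx'],c['cy']])+f*th*d
    p=np.array(c['R'])@X+np.array(c['t']);return np.array([c['cx'],c['cy']])+f*p[:2]/p[2]
def ray(n,s,uv):
    c=cams.camera_params(n);f=foc(c);d=(np.array(uv,float)-[c['cx'],c['cy']])/f
    if n=='wrist':
        th=np.hypot(*d);v=np.r_[d/th*np.sin(th),np.cos(th)] if th>0 else np.array([0,0,1.])
        M=T(s)@np.array(c['tool_from_camera']);return M[:3,3],M[:3,:3]@v
    R=np.array(c['R']);v=np.r_[d,1];return -R.T@np.array(c['t']),R.T@(v/np.linalg.norm(v))
def atz(n,s,uv,z):
    o,d=ray(n,s,uv);return o+d*(z-o[2])/d[2]
E
python3 - <<'E'
from h import *
ims=[]
for n in ['top','scene']:
    s,im=snap(n,n+'0.png')
    for l in ['hub','brush','tin','stand','pliers']:
        for d in finder.spot_in(n,l)[:4]: print(n,l,round(d['score'],2),toworld(n,s,d['at']).round(3), proj(n,s,toworld(n,s,d['at'])).round(0))
print(s)
E
```

```text
pics
top hub 0.78 [0.556 0.04  0.046] [258. 247.]
top brush 0.81 [0.681 0.067 0.193] [239. 180.]
top brush 0.65 [0.559 0.045 0.179] [249. 235.]
top tin 0.94 [0.487 0.302 0.054] [149. 275.]
top stand 0.87 [ 0.565 -0.275  0.005] [381. 246.]
top stand 0.49 [0.715 0.346 0.008] [144. 191.]
top stand 0.16 [ 0.467 -0.105  0.006] [317. 284.]
top pliers 0.81 [ 0.552 -0.296  0.072] [394. 246.]
top pliers 0.75 [ 0.336 -0.288  0.025] [391. 336.]
top pliers 0.63 [ 0.328 -0.546  0.031] [496. 338.]
scene hub 0.68 [0.581 0.064 0.043] [353. 295.]
scene brush 0.97 [0.696 0.075 0.172] [333. 285.]
scene brush 0.19 [0.573 0.047 0.167] [352. 255.]
scene tin 0.82 [0.503 0.288 0.073] [445. 308.]
scene stand 0.69 [ 0.577 -0.284  0.001] [258. 254.]
scene pliers 0.85 [ 0.557 -0.288  0.073] [260. 232.]
scene pliers 0.75 [ 0.326 -0.546  0.022] [251. 185.]
scene pliers 0.55 [ 0.356 -0.291  0.025] [301. 214.]
{'clock': 0.3, 'q': array([ 1.15680608,  0.68939807, -0.19455864,  1.5656463 ,  0.15729884,
        0.90246651, -0.21513884]), 'qd': array([ 0.00039879, -0.00161613,  0.00138772, -0.00080758,  0.00113331,
        0.00082556,  0.00110902]), 'joint_torque': array([ 1.57844705e-03, -5.26974392e+01, -1.26420904e+00, -1.53400773e+01,
       -5.20606537e-02,  3.51893206e-03,  1.33562817e-04]), 'tool_pos': array([ 0.27056921, -0.56329067,  0.40446295]), 'eef_rot': array([ 9.75040708e-01,  2.22026005e-01, -7.69685390e-05, -2.55254684e-04]), 'contact_force': array([ 0.3045528 , -0.74490938,  0.13398208]), 'moment': array([-0.00564206, -0.028875  , -0.03778003]), 'finger_force': 0.0, 'opening': 1.0044428857004746}
```

View pics/top0.png

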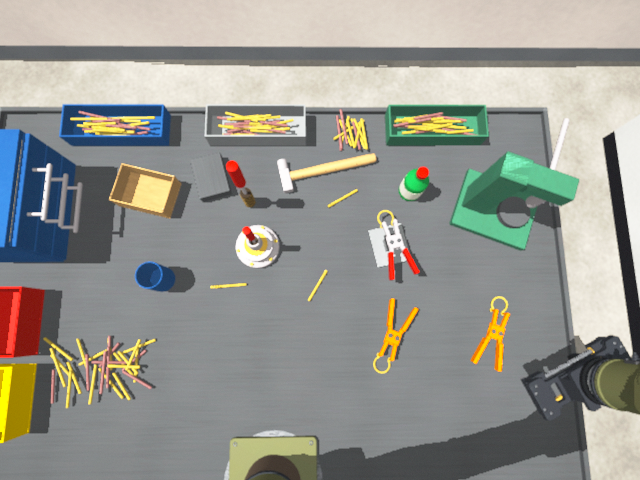

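View pics/scene0.png

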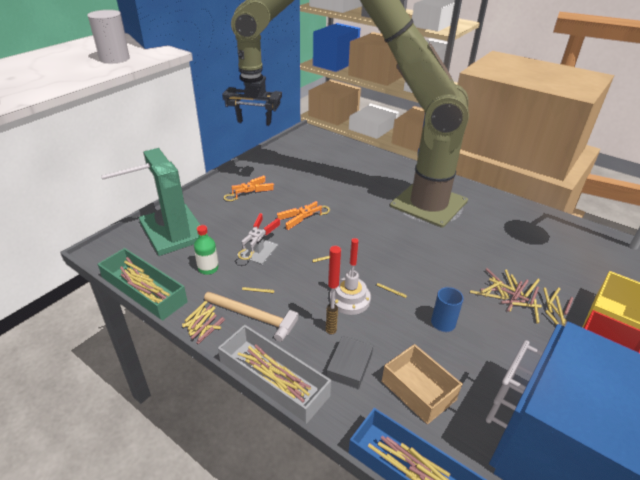

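The top view shows the hub at (258,247) with the smaller brush leaning in it, and the larger brush standing behind at (240,180). The tin is at (154,277). The red pliers are on their stand at (394,246), with the ring pointing up and left, and the two orange look-alikes are at (391,336) and (496,338).

```bash
cat >> h.py <<'E'
def plan(pos,yaw,step=0.045,st=8.0,pr=True):
    """yaw = world angle (deg) of tool x, tool straight down"""
    s=status.get_state();M=T(s)
    y=np.radians(yaw);Rt=np.array([[np.cos(y),np.sin(y),0],[np.sin(y),-np.cos(y),0],[0,0,-1]])
    rv=Ro.from_matrix(M[:3,:3].T@Rt); a=rv.as_rotvec(degrees=True)
    d=np.array(pos)-M[:3,3]
    n=int(max(1,np.ceil(np.linalg.norm(d)/step),np.ceil(np.linalg.norm(a)/st)))
    out=[];R=M[:3,:3]
    for i in range(n):
        out.append(list((R.T@(d/n)).round(4))+list((a/n).round(2)))
        R=R@Ro.from_rotvec(a/n,degrees=True).as_matrix()
    if pr:
        for k in range(0,n,8): print([[float(x) for x in o] for o in out[k:k+8]])
E
python3 - <<'E'
from h import *
plan([0.53,0.04,0.45],0)
E
```

```text
[[0.033, -0.0288, -0.003, 0.0, -0.0, 1.71], [0.0321, -0.0297, -0.003, 0.0, -0.0, 1.71], [0.0312, -0.0307, -0.003, 0.0, -0.0, 1.71], [0.0303, -0.0316, -0.003, 0.0, -0.0, 1.71], [0.0293, -0.0325, -0.003, 0.0, -0.0, 1.71], [0.0284, -0.0334, -0.003, 0.0, -0.0, 1.71], [0.0273, -0.0342, -0.003, 0.0, -0.0, 1.71], [0.0263, -0.035, -0.003, 0.0, -0.0, 1.71]]
[[0.0253, -0.0358, -0.003, 0.0, -0.0, 1.71], [0.0242, -0.0365, -0.003, 0.0, -0.0, 1.71], [0.0231, -0.0372, -0.003, 0.0, -0.0, 1.71], [0.022, -0.0379, -0.003, 0.0, -0.0, 1.71], [0.0208, -0.0385, -0.003, 0.0, -0.0, 1.71], [0.0197, -0.0391, -0.003, 0.0, -0.0, 1.71], [0.0185, -0.0397, -0.003, 0.0, -0.0, 1.71]]
```

>>> play_rows:
  rows:
    - [100,0.033,-0.029,-0.004,0,0,1.71]
    - [100,0.032,-0.03,-0.004,0,0,1.71]
    - [100,0.031,-0.031,-0.004,0,0,1.71]
    - [100,0.03,-0.032,-0.004,0,0,1.71]
    - [100,0.029,-0.0325,-0.004,0,0,1.71]
    - [100,0.028,-0.033,-0.004,0,0,1.71]
    - [100,0.027,-0.034,-0.004,0,0,1.71]
    - [100,0.026,-0.035,-0.004,0,0,1.71]

```text
clock: 1.6
tool_pos: [0.4073, -0.2403, 0.4371]
eef_rot: [0.995, 0.104, 0.0, 0.0]
contact_force: [-0.4, -0.1, -0.1]
opening: 0.999
finger_force: 0.0
```

```bash
python3 - <<'E'
from h import *
s,im=snap('wrist','w1.png')
for l in ['pliers','pliers_grip','ring_center','stand','hub']:
    for d in finder.spot_in('wrist',l)[:3]: print(l,round(d['score'],2),toworld('wrist',s,d['at']).round(3))
plan([0.53,0.04,0.45],0)
E
```

```text
pliers 0.8 [ 0.388 -0.554  0.019]
pliers 0.77 [ 0.551 -0.3    0.074]
pliers 0.77 [ 0.348 -0.294  0.031]
pliers_grip 0.88 [ 0.387 -0.549  0.02 ]
pliers_grip 0.63 [ 0.553 -0.295  0.077]
pliers_grip 0.61 [ 0.346 -0.294  0.025]
ring_center 0.75 [ 0.551 -0.298  0.072]
ring_center 0.7 [ 0.388 -0.548  0.017]
ring_center 0.56 [ 0.345 -0.294  0.024]
stand 0.59 [ 0.557 -0.279  0.016]
[[0.0256, -0.0359, -0.0019, 0.01, 0.0, 1.7], [0.0245, -0.0366, -0.0019, 0.01, 0.0, 1.7], [0.0234, -0.0373, -0.0019, 0.01, 0.0, 1.7], [0.0223, -0.038, -0.0019, 0.01, 0.0, 1.7], [0.0212, -0.0386, -0.0019, 0.01, 0.0, 1.7], [0.02, -0.0393, -0.0019, 0.01, 0.0, 1.7], [0.0189, -0.0398, -0.0019, 0.01, 0.0, 1.7]]
```

>>> play_rows:
  rows:
    - [100,0.026,-0.036,-0.002,0,0,1.7]
    - [100,0.0245,-0.0365,-0.002,0,0,1.7]
    - [100,0.0235,-0.037,-0.002,0,0,1.7]
    - [100,0.022,-0.038,-0.002,0,0,1.7]
    - [100,0.021,-0.0385,-0.002,0,0,1.7]
    - [100,0.02,-0.039,-0.002,0,0,1.7]
    - [100,0.019,-0.04,-0.002,0,0,1.7]
    - [100,0,0,0,0,0,0]

```text
clock: 2.9
tool_pos: [0.5312, 0.0431, 0.4505]
eef_rot: [1.0, 0.003, 0.001, -0.001]
contact_force: [-0.7, -1.1, 0.1]
opening: 1.001
finger_force: 0.0
```

```bash
python3 - <<'E'
from h import *
s,im=snap('wrist','w2.png')
print(s['tool_pos'],s['clock'])
c=cams.camera_params('wrist');print(c)
for l in ['hub','brush','tin']:
    for d in finder.spot_in('wrist',l)[:3]: w=toworld('wrist',s,d['at']);print(l,round(d['score'],2),w.round(3),proj('wrist',s,w).round())
E
```

```text
[0.53124254 0.04307691 0.45051413] 2.9
{'vfov': 65.70646984690485, 'cx': 315.65948935769967, 'cy': 235.06906624591292, 'tool_from_camera': array([[ 8.74246850e-04, -9.66749915e-01, -2.55722188e-01,
         6.52307697e-02],
       [ 9.99999609e-01,  8.11649566e-04,  3.50319073e-04,
         8.16896238e-04],
       [-1.31114131e-04, -2.55722395e-01,  9.66750247e-01,
         1.91992101e-02],
       [ 0.00000000e+00,  0.00000000e+00,  0.00000000e+00,
         1.00000000e+00]])}
hub 0.95 [0.571 0.041 0.048] [318. 164.]
hub 0.67 [0.723 0.162 0.039] [207.  29.]
brush 0.85 [0.566 0.045 0.211] [312. 190.]
brush 0.85 [0.677 0.066 0.173] [283.  27.]
tin 0.87 [0.489 0.273 0.069] [112. 244.]
tin 0.6 [0.709 0.341 0.023] [79. 64.]
```

View pics/w2.png

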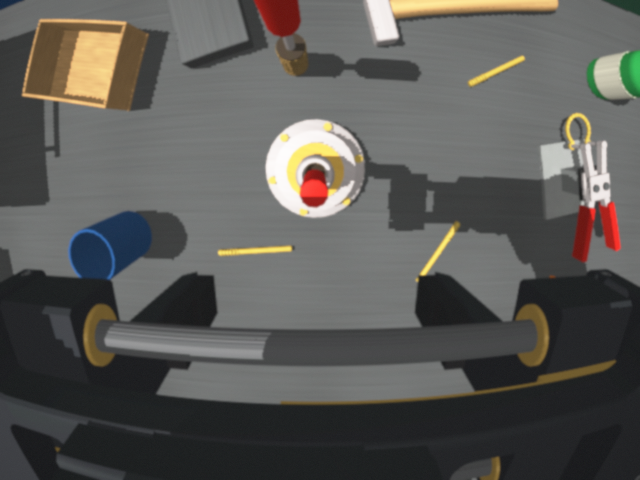

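The wrist view shows the hub at (315,168), the brush's top disc near (314,193), the tin rim at (92,254) and the pliers at (597,190) with the ring at (577,130).

```bash
cat > m2.py <<'E'
from h import *
from scipy.optimize import least_squares
def fitc(P,r):
    f=lambda c:np.hypot(P[:,0]-c[0],P[:,1]-c[1])-r
    q=least_squares(f,P.mean(0),loss='soft_l1',f_scale=.0015);return q.x,np.abs(f(q.x)).mean()
def cont(m):
    c=max(cv2.findContours(m.astype(np.uint8),0,1)[0],key=cv2.contourArea);return c[:,0,:]
E
python3 - <<'E'
from m2 import *
s,im=snap('wrist')
hs=cv2.cvtColor(im,cv2.COLOR_RGB2HSV)
for d in finder.regions_of('wrist','hub')[:1]:
    c=cont(d['mask']);P=np.array([atz('wrist',s,p,.024)[:2] for p in c]);print('hub',fitc(P,.055))
# brass face outline: 
br=(hs[...,0]>18)&(hs[...,0]<35)&(hs[...,1]>90)&(hs[...,2]>120);br[:, :260]=0;br[:,370:]=0;br[:110]=0;br[225:]=0
ys,xs=np.nonzero(br);P=np.array([atz('wrist',s,p,.05)[:2] for p in zip(xs,ys)]);print('brass bbox',P.min(0),P.max(0),len(P))
for d in finder.regions_of('wrist','tin')[:1]:
    m=d['mask'];c=cont(m);P=np.array([atz('wrist',s,p,.1)[:2] for p in c])
    f=lambda q:np.hypot(P[:,0]-q[0],P[:,1]-q[1])-.032
    # lower-left part of contour = rim
    k=c[:,0]<c[:,0].min()+45;print('tin',fitc(P[k],.032))
red=((hs[...,0]<6)|(hs[...,0]>174))&(hs[...,1]>130)&(hs[...,2]>60)
b=red.copy();b[:130]=0;b[225:]=0;b[:,:280]=0;b[:,350:]=0
ys,xs=np.nonzero(b);print('red bbox',xs.min(),xs.max(),ys.min(),ys.max())
for y in range(ys.min(),ys.max()+1,2):
    x=xs[ys==y];print(y,x.min(),x.max(),hs[y,(x.min()+x.max())//2,2])
c=cont(b);P=np.array([atz('wrist',s,p,.21)[:2] for p in c]);k=c[:,1]>ys.max()-12;print('btop',fitc(P[k],.009),P[k][:,0].min())
E
```

```text
hub (array([0.56456382, 0.04377821]), np.float64(0.0011647168861593908))
brass bbox [ 0.51774458 -0.00456652] [0.61312326 0.09124428] 1362
tin (array([0.48774352, 0.28246775]), np.float64(0.0037765446972081013))
red bbox 291 318 166 202
166 303 306 88
168 300 313 130
170 299 316 127
172 298 316 126
174 297 317 125
176 296 317 190
178 295 317 250
180 294 316 253
182 292 316 253
184 292 317 253
186 292 318 253
188 292 317 253
190 291 317 253
192 291 316 253
194 292 316 252
196 293 316 226
198 294 314 153
200 297 312 148
202 300 308 150
btop (array([0.56605792, 0.04402251]), np.float64(0.000309480697815929)) 0.5569285925121887
```

```bash
python3 - <<'E'
from m2 import *
o=cv2.imread('pics/w2.png')[:,:,::-1]
s,im=snap('wrist','w3.png')
print(s['tool_pos'],s['eef_rot'],s['clock'])
for i in (o,im):
    hs=cv2.cvtColor(np.ascontiguousarray(i),cv2.COLOR_RGB2HSV)
    red=((hs[...,0]<6)|(hs[...,0]>174))&(hs[...,1]>130)&(hs[...,2]>60)
    red[:130]=0;red[225:]=0;red[:,:270]=0;red[:,350:]=0
    c=cont(red);ys=c[:,1];P=np.array([atz('wrist',s,p,.21)[:2] for p in c]);k=c[:,1]>ys.max()-12;print('btop',c.min(0),c.max(0),fitc(P[k],.009))
cv2.imwrite('pics/w3c.png',cv2.resize(im[120:220,240:390,::-1],None,fx=4,fy=4))
t=cams.snapshot('top');cv2.imwrite('pics/t3c.png',cv2.resize(t[205:275,215:295,::-1],None,fx=7,fy=7))
for d in finder.spot_in('top','brush')[:3]: print(d['score'],toworld('top',s,d['at']))
E
```

```text
[0.52985312 0.03911054 0.45076284] [ 9.99999742e-01 -6.22955828e-04 -1.00021821e-04  3.43446240e-04] 3.25
btop [300 169] [327 205] (array([0.56434979, 0.03926976]), np.float64(0.00038423622660114945))
btop [293 167] [319 203] (array([0.56600479, 0.04404478]), np.float64(0.00033776435582319773))
0.74 [0.54140081 0.04694853 0.04659577]
0.55 [0.68209181 0.06164882 0.08273334]
```

View pics/w3c.png

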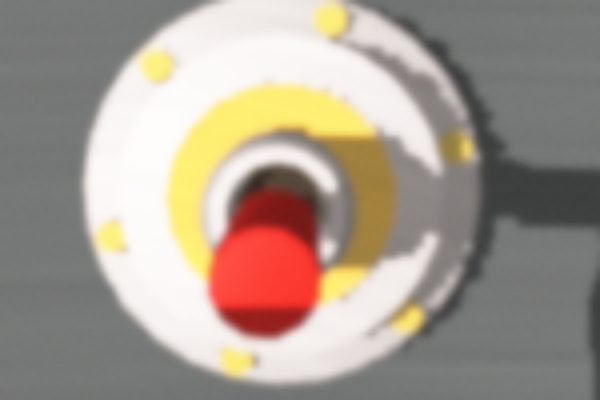

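Close up, the brush's top disc is at about (306,190) and it stands nearly upright. I'm going down to the grip.

>>> play_rows:
  rows:
    - [100,0.012,-0.0015,0.01,0,0,0]
    - [100,0.012,-0.0015,0.02,0,0,0]
    - [100,0.012,-0.0015,0.03,0,0,0]
    - [100,0,0,0.03,0,0,0]
    - [100,0,0,0.0288,0,0,0]
    - [100,0,0,0,0,0,0]
    - [100,0,0,0,0,0,0]

```text
clock: 4.28
tool_pos: [0.5667, 0.0453, 0.3324]
eef_rot: [1.0, 0.001, 0.001, -0.0]
contact_force: [0.6, -0.1, 0.3]
opening: 0.998
finger_force: 0.0
```

>>> play_rows:
  rows:
    - [15,0,0,0,0,0,0]
    - [0,0,0,0,0,0,0]
    - [0,0,0,0,0,0,0]
    - [0,0,0,0,0,0,0]
    - [0,0,0,0,0,0,0]
    - [0,0,0,0,0,0,0]
  grip_force: 20

```text
clock: 5.03
tool_pos: [0.5661, 0.0452, 0.3319]
eef_rot: [1.0, 0.001, -0.0, 0.0]
contact_force: [0.6, 0.4, -1.0]
opening: 0.345
finger_force: 0.0
```

>>> play_rows:
  rows:
    - [0,0,0,0,0,0,0]
    - [0,0,0,0,0,0,0]
    - [0,0,0,0,0,0,0]
    - [0,0,0,0,0,0,0]

```text
clock: 5.52
tool_pos: [0.5661, 0.0451, 0.3319]
eef_rot: [1.0, 0.001, -0.0, 0.0]
contact_force: [-0.3, -0.0, -0.2]
opening: 0.201
finger_force: 20.0
```

>>> play_rows:
  rows:
    - [0,0,0,-0.014,0,0,0]
    - [0,0,0,-0.014,0,0,0]
    - [0,0,0,-0.014,0,0,0]
    - [0,0,0,0,0,0,0]
    - [0,0,0,0,0,0,0]
    - [0,0,0,0,0,0,0]

```text
clock: 6.28
tool_pos: [0.5659, 0.0452, 0.3734]
eef_rot: [1.0, 0.001, -0.001, 0.0]
contact_force: [-0.2, 0.5, -0.6]
opening: 0.199
finger_force: 20.0
```

>>> play_rows:
  rows:
    - [0,0,0,0.014,0,0,0]
    - [0,0,0,0.014,0,0,0]
    - [0,0,0,0.013,0,0,0]
    - [0,0,0,0,0,0,0]
    - [0,0,0,0,0,0,0]
    - [0,0,0,0,0,0,0]

```text
clock: 7.02
tool_pos: [0.566, 0.0452, 0.3328]
eef_rot: [1.0, 0.001, -0.0, 0.0]
contact_force: [-0.0, 0.1, -1.1]
opening: 0.2
finger_force: 20.0
```

>>> play_rows:
  rows:
    - [0,0,0,-0.014,0,0,0]
    - [0,0,0,-0.014,0,0,0]
    - [0,0,0,-0.014,0,0,0]
    - [0,0,0,0,0,0,0]
    - [0,0,0,0,0,0,0]
    - [0,0,0,0,0,0,0]

```text
clock: 7.78
tool_pos: [0.5659, 0.0452, 0.3744]
eef_rot: [1.0, 0.001, -0.001, 0.0]
contact_force: [1.0, 0.3, -1.1]
opening: 0.197
finger_force: 20.0
```

>>> play_rows:
  rows:
    - [0,0,0,0.014,0,0,0]
    - [0,0,0,0.014,0,0,0]
    - [0,0,0,0.014,0,0,0]
    - [0,0,0,0,0,0,0]
    - [0,0,0,0,0,0,0]
    - [0,0,0,0,0,0,0]

```text
clock: 8.52
tool_pos: [0.5662, 0.0452, 0.3331]
eef_rot: [1.0, 0.001, 0.0, -0.0]
contact_force: [0.4, -0.6, -0.4]
opening: 0.198
finger_force: 20.0
```

```bash
python3 - <<'E'
from m2 import *
s,t=snap('top','t4.png')
for n in ['top']:
    for d in finder.regions_of(n,'tin')[:1]:
        m=d['mask'];c=cont(m);P=np.array([atz(n,s,p,.1)[:2] for p in c]);print('tin top z.1',fitc(P,.032),P.min(0),P.max(0))
        P=np.array([atz(n,s,p,.0)[:2] for p in c]);print(P.min(0),P.max(0))
    # check calibration with hub
    for d in finder.regions_of(n,'hub')[:1]:
        c=cont(d['mask']);P=np.array([atz(n,s,p,.024)[:2] for p in c]);print('hub',fitc(P,.055))
o=cv2.imread('pics/w3.png')
s['tool_pos']=np.array([.52985,.03911,.45076]);s['eef_rot']=np.array([9.99999742e-01,-6.2e-04,-1e-04,3.4e-04])
hs=cv2.cvtColor(o,cv2.COLOR_BGR2HSV)
b=(hs[...,0]>100)&(hs[...,0]<125)&(hs[...,1]>120);b[:200]=0;b[290:]=0;b[:,:60]=0;b[:,170:]=0
c=cont(b);print(c.min(0),c.max(0));k=(c[:,0]<c[:,0].min()+30)
P=np.array([atz('wrist',s,p,.1)[:2] for p in c]);print(fitc(P[k],.032))
E
```

```text
hub (array([0.5296836 , 0.02507819]), np.float64(0.01319107269673172))
[ 66 212] [147 279]
(array([0.48481638, 0.28314243]), np.float64(0.0020608449048593112))
```

>>> play_rows:
  rows:
    - [0,0,0,-0.025,0,0,0]
    - [0,0,0,-0.035,0,0,0]
    - [0,0,0,-0.035,0,0,0]
    - [0,0,0,-0.035,0,0,0]
    - [0,-0.006,-0.018,-0.01,0,0,0]
    - [0,-0.01,-0.03,0,0,0,0]
    - [0,-0.012,-0.036,0,0,0,0]
    - [0,-0.012,-0.036,0,0,0,0]

```text
clock: 9.68
tool_pos: [0.5244, 0.1675, 0.4717]
eef_rot: [1.0, 0.001, -0.001, -0.0]
contact_force: [0.1, 0.1, -0.9]
opening: 0.198
finger_force: 20.0
```

>>> play_rows:
  rows:
    - [0,-0.012,-0.036,0,0,0,0]
    - [0,-0.012,-0.036,0,0,0,0]
    - [0,-0.01,-0.03,0,0,0,0]
    - [0,-0.005,-0.016,0,0,0,0]
    - [0,0,0,0,0,0,0]
    - [0,0,0,0,0,0,0]

```text
clock: 10.42
tool_pos: [0.4872, 0.2817, 0.4726]
eef_rot: [1.0, -0.0, 0.0, 0.001]
contact_force: [-0.1, 0.6, -0.5]
opening: 0.199
finger_force: 20.0
```

```bash
python3 - <<'E'
from m2 import *
s,im=snap('wrist','w5.png');print(s['tool_pos'],s['clock'])
hs=cv2.cvtColor(im,cv2.COLOR_RGB2HSV)
for d in finder.regions_of('wrist','tin')[:2]:
    c=cont(d['mask']);P=np.array([atz('wrist',s,p,.1)[:2] for p in c]);print(d['score'],c.min(0),c.max(0),'tin',fitc(P,.032))
print([(round(d['score'],2),toworld('wrist',s,d['at']).round(3)) for d in finder.spot_in('wrist','tin')])
E
```

```text
[0.48724187 0.281685   0.47261761] 10.425
0.6 [278 171] [343 240] tin (array([0.48944381, 0.28576044]), np.float64(0.004512474604717424))
[(0.55, array([0.484, 0.289, 0.023]))]
```

View pics/w5.png

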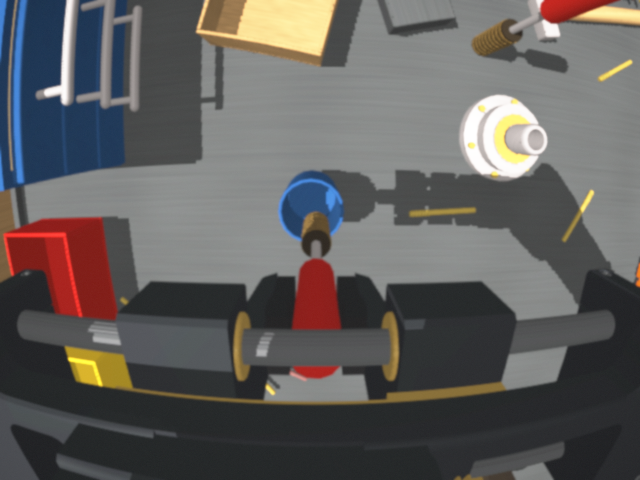

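The brush hangs upright above the tin: the tin rim is at about (311,208) and the stub is clear at (533,139). I'm lowering it.

>>> play_rows:
  rows:
    - [0,0,-0.003,0.02,0,0,0]
    - [0,0,0,0.03,0,0,0]
    - [0,0,0,0.03,0,0,0]
    - [0,0,0,0.03,0,0,0]
    - [0,0,0,0.025,0,0,0]
    - [0,0,0,0.015,0,0,0]
    - [0,0,0,0,0,0,0]
    - [0,0,0,0,0,0,0]

```text
clock: 11.58
tool_pos: [0.4873, 0.2862, 0.3238]
eef_rot: [1.0, 0.0, 0.001, -0.0]
contact_force: [0.1, -0.3, -0.8]
opening: 0.197
finger_force: 20.0
```

>>> play_rows:
  rows:
    - [60,0,0,0,0,0,0]
    - [100,0,0,0,0,0,0]
    - [100,0,0,0,0,0,0]
    - [100,0,0,0,0,0,0]
    - [100,0,0,0,0,0,0]
    - [100,0,0,-0.02,0,0,0]
    - [100,0,0,-0.04,0,0,0]
    - [100,0,0,-0.05,0,0,0]

```text
clock: 12.58
tool_pos: [0.4864, 0.2859, 0.4333]
eef_rot: [1.0, 0.001, -0.001, 0.001]
contact_force: [0.5, -0.8, 0.5]
opening: 1.0
finger_force: 0.0
```

```bash
python3 - <<'E'
from m2 import *
s,im=snap('scene','s6.png')
s,w=snap('wrist','w6.png')
print(s['tool_pos'],s['opening'],s['clock'])
for d in finder.spot_in('wrist','brush')[:3]: print(round(d['score'],2),toworld('wrist',s,d['at']).round(3))
# hub from clean w5 image
s5=dict(s);s5['tool_pos']=np.array([.48724,.28169,.47262]);s5['eef_rot']=np.array([1,0,0,0.0005])
i=cv2.imread('pics/w5.png');hs=cv2.cvtColor(i,cv2.COLOR_BGR2HSV)
cv2.imwrite('pics/c6.png',np.hstack([cv2.resize(im[:,:,::-1][220:340,380:500],(400,400)),cv2.resize(i[85:190,450:555],(400,400))]))
P=atz('wrist',s5,(533,139),.096);print('axle top',P)
E
```

```text
[0.48809716 0.28688063 0.44035057] 1.0059638950987633 12.625
0.75 [0.682 0.077 0.095]
0.74 [0.489 0.289 0.18 ]
axle top [0.56464207 0.04736644 0.096     ]
```

View pics/c6.png

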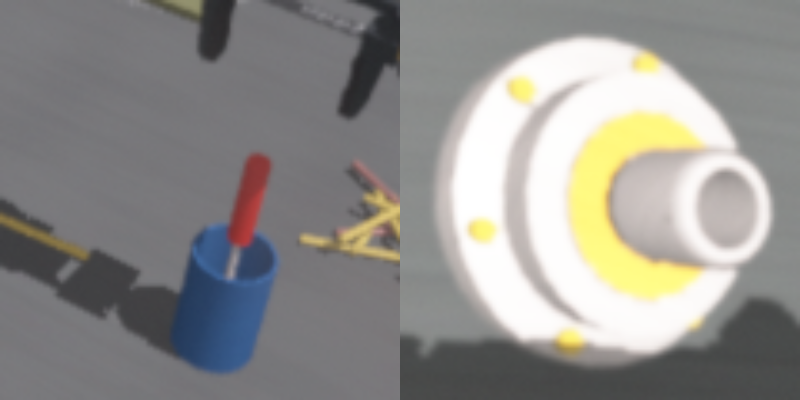

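The brush is standing in the blue tin, and the crop of the hub shows the bare stub. Next, the pliers.

```bash
python3 - <<'E'
from h import *
plan([0.49,-0.31,0.40],15,step=.042)
E
```

```text
[[0.0001, 0.0398, 0.0022, -0.01, -0.02, -1.0], [-0.0006, 0.0398, 0.0022, -0.01, -0.02, -1.0], [-0.0013, 0.0398, 0.0022, -0.01, -0.02, -1.0], [-0.002, 0.0397, 0.0023, -0.01, -0.02, -1.0], [-0.0026, 0.0397, 0.0023, -0.01, -0.02, -1.0], [-0.0033, 0.0396, 0.0023, -0.01, -0.02, -1.0], [-0.004, 0.0396, 0.0023, -0.01, -0.02, -1.0], [-0.0047, 0.0395, 0.0023, -0.01, -0.02, -1.0]]
[[-0.0054, 0.0394, 0.0023, -0.01, -0.02, -1.0], [-0.0061, 0.0393, 0.0023, -0.01, -0.02, -1.0], [-0.0068, 0.0392, 0.0023, -0.01, -0.02, -1.0], [-0.0074, 0.0391, 0.0023, -0.01, -0.02, -1.0], [-0.0081, 0.0389, 0.0023, -0.01, -0.02, -1.0], [-0.0088, 0.0388, 0.0023, -0.01, -0.02, -1.0], [-0.0095, 0.0386, 0.0024, -0.01, -0.02, -1.0]]
```

>>> play_rows:
  rows:
    - [100,0,0.04,0.002,0,0,-1]
    - [100,-0.0006,0.04,0.002,0,0,-1]
    - [100,-0.0013,0.04,0.002,0,0,-1]
    - [100,-0.002,0.04,0.002,0,0,-1]
    - [100,-0.0026,0.04,0.002,0,0,-1]
    - [100,-0.0033,0.04,0.002,0,0,-1]
    - [100,-0.004,0.04,0.002,0,0,-1]
    - [100,-0.005,0.0395,0.002,0,0,-1]

```text
clock: 13.72
tool_pos: [0.4873, -0.0355, 0.4156]
eef_rot: [0.997, 0.071, -0.001, -0.0]
contact_force: [0.2, -0.6, -0.2]
opening: 1.004
finger_force: 0.0
```

>>> play_rows:
  rows:
    - [100,-0.0055,0.0395,0.002,0,0,-1]
    - [100,-0.006,0.039,0.002,0,0,-1]
    - [100,-0.007,0.039,0.003,0,0,-1]
    - [100,-0.0075,0.039,0.003,0,0,-1]
    - [100,-0.008,0.039,0.003,0,0,-1]
    - [100,-0.009,0.039,0.003,0,0,-1]
    - [100,-0.0095,0.0385,0.003,0,0,-1]
    - [100,0,0,0,0,0,0]

```text
clock: 14.72
tool_pos: [0.4872, -0.3158, 0.396]
eef_rot: [0.992, 0.128, -0.002, 0.0]
contact_force: [-0.4, 0.4, 0.6]
opening: 1.002
finger_force: 0.0
```

>>> play_rows:
  rows:
    - [100,0,0,0,0,0,0]
    - [100,0,0,0,0,0,0]

```text
clock: 14.98
tool_pos: [0.4892, -0.3106, 0.3976]
eef_rot: [0.991, 0.132, -0.0, -0.001]
contact_force: [0.7, -0.4, -0.0]
opening: 0.995
finger_force: 0.0
```

```bash
python3 - <<'E'
from m2 import *
s,im=snap('wrist','w7.png');print(s['tool_pos'],s['eef_rot'],s['clock'])
for l in ['pliers','stand']:
    for d in finder.spot_in('wrist',l)[:3]: w=toworld('wrist',s,d['at']);print(l,round(d['score'],2),w.round(3),proj('wrist',s,w).round())
E
```

```text
[ 0.48922131 -0.31064336  0.39763408] [ 9.91185712e-01  1.32477816e-01 -1.49699451e-04 -7.00113143e-04] 14.975
pliers 0.84 [ 0.378 -0.295  0.028] [273. 305.]
pliers 0.63 [ 0.319 -0.527  0.023] [447. 384.]
stand 0.74 [ 0.568 -0.296  0.017] [322. 124.]
```

View pics/w7.png

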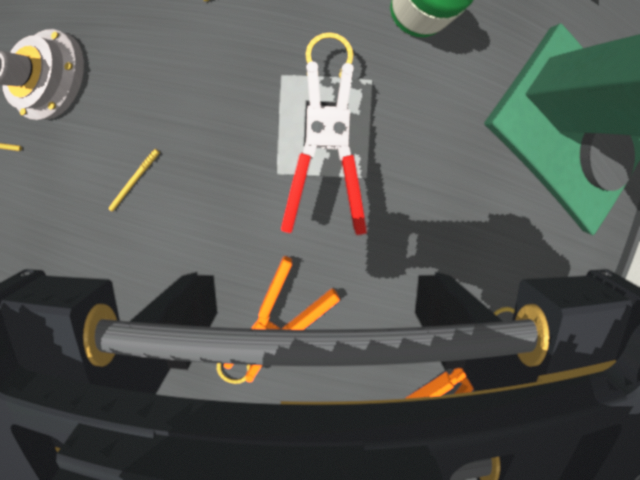

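The wrist view shows the red pliers nearly in line with the tool: the ring at (330,53), the plate at (328,128), and the handle ends at (288,230) and (361,232).

```bash
cat > pl.py <<'E'
from m2 import *
def pliers(s,im,zr,zh):
    hs=cv2.cvtColor(np.ascontiguousarray(im),cv2.COLOR_RGB2HSV)
    red=((hs[...,0]<6)|(hs[...,0]>174))&(hs[...,1]>130)&(hs[...,2]>60)
    red[280:]=0
    n,l,st,ce=cv2.connectedComponentsWithStats(red.astype(np.uint8))
    k=sorted(range(1,n),key=lambda i:-st[i,4])[:2]
    A=[]
    for i in k:
        P=np.array([atz('wrist',s,(x,y),zh)[:2] for y,x in zip(*np.nonzero(l==i))])
        A.append(P.mean(0)); 
        u=np.linalg.svd(P-P.mean(0),full_matrices=False)[2][0];u=u*np.sign(u[0]);t=(P-P.mean(0))@u
        print('handle',st[i],P.mean(0).round(4),'dir deg',np.degrees(np.arctan2(u[1],u[0])).round(1),'len',np.ptp(t).round(3))
    return np.mean(A,0)
E
python3 - <<'E'
from pl import *
s,im=snap('wrist')
h=pliers(s,im,0.037,0.073)
hs=cv2.cvtColor(im,cv2.COLOR_RGB2HSV)
y=(hs[...,0]>18)&(hs[...,0]<32)&(hs[...,1]>100)&(hs[...,2]>110);y[90:]=0;y[:,:295]=0;y[:,370:]=0
c=cont(y);P=np.array([atz('wrist',s,p,.037)[:2] for p in c]);
q=least_squares(lambda c:np.hypot(P[:,0]-c[0],P[:,1]-c[1])-c[2],list(P[P[:,0]>P[:,0].mean()].mean(0))+[.02],loss='soft_l1',f_scale=.001)
print('ring',q.x,'handles',h,'dir',np.degrees(np.arctan2(*(q.x[:2]-h)[::-1])),np.linalg.norm(q.x[:2]-h))
for p in [(317,127),(340,127)]: print('rivet',atz('wrist',s,p,.075))
print(im[127,310:350,0])
E
```

```text
handle [341 155  24  79 971] [ 0.5161 -0.3367] dir deg 26.2 len 0.067
handle [280 154  30  79 936] [ 0.5038 -0.2893] dir deg 0.6 len 0.067
ring [ 0.63195924 -0.28447706  0.01978372] handles [ 0.50992655 -0.31299036] dir 13.151389833689883 0.12531953058733108
rivet [ 0.56188335 -0.29340216  0.075     ]
rivet [ 0.56688193 -0.31129317  0.075     ]
[165 129 124 125 127 126 125 122 121 122 125 135 156 203 237 246 247 247
 247 246 241 220 168 132 123 123 123 124 124 122 121 121 124 138 165 199
 216 198 150 116]
```

>>> play_rows:
  rows:
    - [100,0.01,0.003,0.02,0,0,1.7]
    - [100,0.01,0.003,0.035,0,0,0]
    - [100,0.009,0.002,0.035,0,0,0]
    - [100,0,0,0.035,0,0,0]
    - [100,0,0,0.03,0,0,0]
    - [100,0,0,0.02,0,0,0]
    - [100,0,0,0.013,0,0,0]
    - [100,0,0,0,0,0,0]

```text
clock: 16.18
tool_pos: [0.5189, -0.313, 0.2092]
eef_rot: [0.993, 0.116, -0.0, -0.0]
contact_force: [-0.3, 0.1, 0.8]
opening: 0.998
finger_force: 0.0
```

```bash
python3 - <<'E'
from pl import *
s,im=snap('wrist','w8.png');print(s['tool_pos'],s['eef_rot'],s['clock'],s['contact_force'])
E
```

```text
[ 0.51894569 -0.31298511  0.2092482 ] [ 9.93197038e-01  1.16445066e-01 -3.73352110e-04 -2.25113994e-04] 16.175 [-0.28661201  0.14058894  0.75397314]
```

View pics/w8.png

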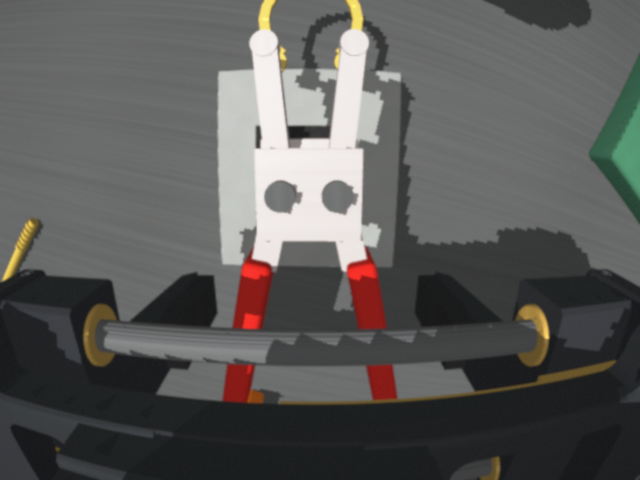

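The grip is nearly centred: the pliers' midline is at column 309 against 316 for the tool, and the plate is at row 195. I'll shift by 2 mm and squeeze.

>>> play_rows:
  rows:
    - [100,-0.002,-0.002,0,0,0,0]
    - [60,0,0,0,0,0,0]
    - [30,0,0,0,0,0,0]
    - [20,0,0,0,0,0,0]
    - [20,0,0,0,0,0,0]
    - [20,0,0,0,0,0,0]
    - [20,0,0,0,0,0,0]
    - [20,0,0,0,0,0,0]
  grip_force: 28

```text
clock: 17.23
tool_pos: [0.5162, -0.3118, 0.21]
eef_rot: [0.993, 0.116, -0.0, 0.0]
contact_force: [-3.7, 0.1, 1.7]
opening: 0.371
finger_force: 28.0
```

>>> play_rows:
  rows:
    - [20,0,0,0,0,0,0]
    - [20,0,0,0,0,0,0]

```text
clock: 17.48
tool_pos: [0.5166, -0.3117, 0.21]
eef_rot: [0.993, 0.116, 0.0, 0.0]
contact_force: [-1.6, 0.2, 1.7]
opening: 0.369
finger_force: 28.0
```

>>> play_rows:
  rows:
    - [20,0,0,-0.01,0,0,0]
    - [20,0,0,-0.02,0,0,0]
    - [20,0,0,-0.03,0,0,0]
    - [20,0,0,-0.03,0,0,0]
    - [20,0,0,-0.02,0,0,0]
    - [20,0,0,-0.01,0,0,0]
    - [20,0,0,0,0,0,0]

```text
clock: 18.35
tool_pos: [0.5168, -0.3116, 0.331]
eef_rot: [0.993, 0.117, 0.001, 0.001]
contact_force: [-0.2, -0.3, -2.0]
opening: 0.372
finger_force: 28.0
```

```bash
python3 - <<'E'
from h import *
s=status.get_state();print(s['opening'],s['tool_pos'],s['contact_force'])
plan([0.45,0.018,0.335],13.3,step=.035)
E
```

```text
0.37167416109731555 [ 0.51677227 -0.31162564  0.33099398] [-0.20472698 -0.33848796 -2.0068907 ]
[[0.0011, -0.0336, -0.0004, 0.01, -0.01, 0.01], [0.0011, -0.0336, -0.0004, 0.01, -0.01, 0.01], [0.0011, -0.0336, -0.0004, 0.01, -0.01, 0.01], [0.0011, -0.0336, -0.0004, 0.01, -0.01, 0.01], [0.0011, -0.0336, -0.0004, 0.01, -0.01, 0.01], [0.0011, -0.0336, -0.0004, 0.01, -0.01, 0.01], [0.0011, -0.0336, -0.0004, 0.01, -0.01, 0.01], [0.0011, -0.0336, -0.0004, 0.01, -0.01, 0.01]]
[[0.0011, -0.0336, -0.0004, 0.01, -0.01, 0.01], [0.0011, -0.0336, -0.0004, 0.01, -0.01, 0.01]]
```

>>> play_rows:
  rows:
    - [20,0,-0.015,-0.001,0,0,0]
    - [20,0.001,-0.03,-0.001,0,0,0]
    - [20,0.001,-0.036,-0.001,0,0,0]
    - [20,0.001,-0.036,-0.001,0,0,0]
    - [20,0.002,-0.036,0,0,0,0]
    - [20,0.001,-0.036,0,0,0,0]
    - [20,0.001,-0.036,0,0,0,0]
    - [20,0.001,-0.036,0,0,0,0]

```text
clock: 19.35
tool_pos: [0.4628, -0.0538, 0.3334]
eef_rot: [0.993, 0.117, -0.001, -0.0]
contact_force: [0.1, -0.2, -2.7]
opening: 0.369
finger_force: 28.0
```

>>> play_rows:
  rows:
    - [20,0.001,-0.033,0,0,0,0]
    - [20,0.001,-0.026,0,0,0,0]
    - [20,0.001,-0.016,0,0,0,0]
    - [20,0,0,0,0,0,0]
    - [20,0,0,0,0,0,0]
    - [20,0,0,0,0,0,0]

```text
clock: 20.1
tool_pos: [0.4494, 0.0169, 0.3338]
eef_rot: [0.993, 0.116, -0.0, 0.0]
contact_force: [-0.3, -0.0, -2.5]
opening: 0.363
finger_force: 28.0
```

```bash
python3 - <<'E'
from h import *
s,im=snap('wrist','w9.png');print(s['tool_pos'],s['eef_rot'],s['clock'],s['opening'])
E
```

```text
[0.44944988 0.01694243 0.33380162] [ 9.93283768e-01  1.15703357e-01 -1.71034336e-04  2.43118180e-04] 20.1 0.3631528533046755
```

View pics/w9.png

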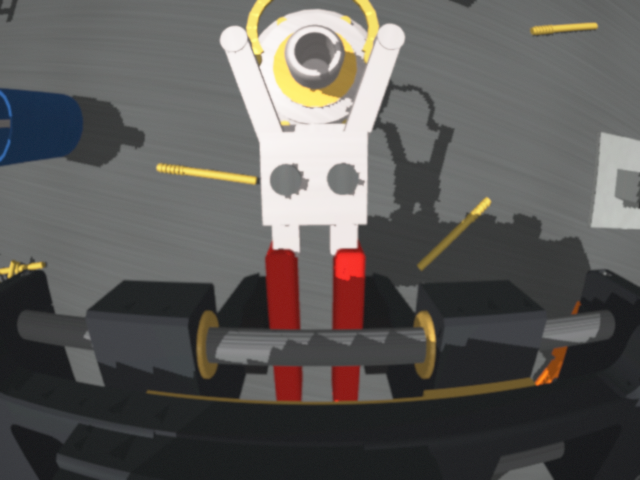

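The wrist view shows the handles parallel, so fully squeezed, with the ring's arms at columns 248 and 378. The ring's far end is cut off by the picture edge, and the stub's top is at (314,53).

```bash
cat > a.py <<'E'
from m2 import *
def ringtool(im,s0,zt=.172):
    """ring pixels -> tool frame plane z=zt"""
    hs=cv2.cvtColor(np.ascontiguousarray(im),cv2.COLOR_RGB2HSV)
    y=(hs[...,0]>18)&(hs[...,0]<32)&(hs[...,1]>100)&(hs[...,2]>100)
    return y
def toolz(uv,zt):
    s={'eef_rot':[0,0,0,1.],'tool_pos':[0,0,0.]};return atz('wrist',s,uv,zt)
E
python3 - <<'E'
from a import *
i=cv2.imread('pics/w9.png')[:,:,::-1]
s={'tool_pos':np.array([0.44945,0.01694,0.3338]),'eef_rot':np.array([9.93283768e-01,1.15703357e-01,-1.7e-04,2.4e-04])}
I={'tool_pos':np.zeros(3),'eef_rot':np.array([0,0,0,1.])}
for X in [(.107,0,.172),(.127,0,.172),(.05,0,.13)]: print(X,proj('wrist',I,np.array(X)).round(1))
y=ringtool(i,None)
outL=[];outR=[];inL=[];inR=[]
for v in range(1,50,4):
    xs=np.nonzero(y[v])[0];xs=xs[(xs>235)&(xs<395)]
    g=np.split(xs,np.nonzero(np.diff(xs)>1)[0]+1);print(v,[(int(a[0]),int(a[-1])) for a in g if len(a)])
g=cv2.cvtColor(np.ascontiguousarray(i[:,:,::-1]),cv2.COLOR_BGR2GRAY)
for zc in (.096,): print('axle top(314,53)',atz('wrist',s,(314,53),zc))
for d in [(317.,178),(315.5,180)]: print('plate z.13', toolz(d,.13))
for d in [(233,38),(389,38)]: print('tip', toolz(d,.14))
cv2.imwrite('pics/x.png',cv2.resize(i[0:140,220:405,::-1],None,fx=4,fy=4,interpolation=cv2.INTER_CUBIC))
E
```

```text
(0.107, 0, 0.172) [313.9  39.4]
(0.127, 0, 0.172) [313.9  -4.2]
(0.05, 0, 0.13) [313.1 189.1]
1 [(256, 271), (354, 368)]
5 [(254, 266), (358, 371)]
9 [(252, 263), (361, 373)]
13 [(249, 261), (364, 375)]
17 [(248, 259), (281, 282), (342, 348), (365, 376)]
21 [(247, 258), (278, 281), (347, 350), (367, 377)]
25 [(247, 257), (367, 378)]
29 [(246, 256), (368, 377)]
33 [(247, 257), (368, 376)]
37 [(249, 257), (287, 288), (339, 341), (368, 374)]
41 [(251, 257), (283, 286), (342, 345), (366, 372)]
45 [(252, 259), (280, 284), (343, 349), (365, 372)]
49 [(253, 261), (278, 284), (344, 351), (363, 371)]
axle top(314,53) [0.56272705 0.04382013 0.096     ]
plate z.13 [0.05336635 0.00117156 0.13      ]
plate z.13 [0.05276265 0.00072413 0.13      ]
tip [ 0.09976801 -0.02631301  0.14      ]
tip [0.09957795 0.02464557 0.14      ]
```

View pics/x.png

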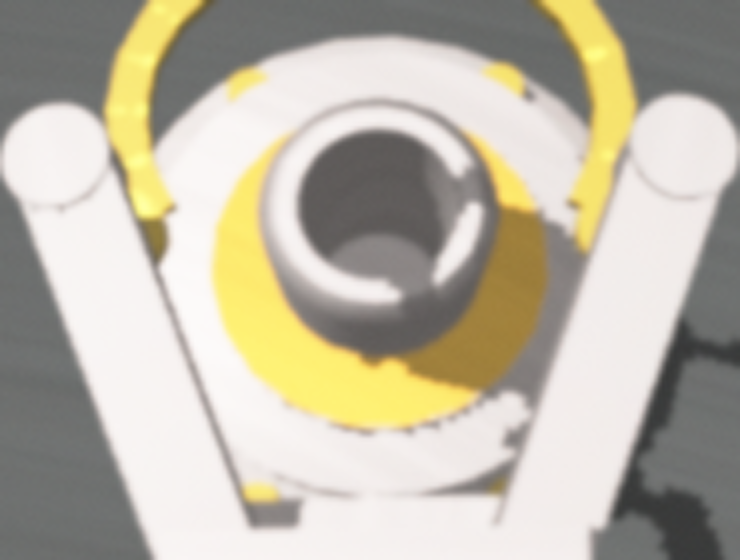

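```bash
python3 - <<'E'
from a import *
E_=[(1,271,354),(5,266,358),(9,263,361),(13,261,364),(17,259,365),(21,258,367),(25,257,367),(29,256,368),(33,257,368),(37,257,368),(41,257,366),(45,259,365),(49,261,363)]
O_=[(1,256,368),(5,254,371),(9,252,373),(13,249,375),(17,248,376),(21,247,377),(25,247,378),(29,246,377)]
for nm,L in (('in',E_),('out',O_)):
  for z in (.172,.175):
    a=.5 if nm=='in' else -.5
    P=np.array([toolz((l+a,v),z)[:2] for v,l,r in L]+[toolz((r-a,v),z)[:2] for v,l,r in L])
    q=least_squares(lambda c:np.hypot(P[:,0]-c[0],P[:,1]-c[1])-c[2],[.11,0,.021]);print(nm,z,q.x.round(4),(q.fun*1e3).round(1))
    n=len(L)
    if z==.172: print(np.c_[P[:n,0],P[:n,1],P[n:,1],P[n:,1]-P[:n,1]].round(4))
E
```

```text
in 0.172 [ 0.111  -0.0007  0.0225] [-0.6 -0.   0.1  0.1  0.2  0.1  0.2  0.4 -0.1  0.   0.2 -0.2 -0.4 -0.5
 -0.2 -0.1  0.3  0.1  0.4  0.1  0.3  0.2  0.3 -0.2 -0.2 -0.5]
[[ 0.125  -0.0176  0.0164  0.034 ]
 [ 0.1232 -0.0196  0.018   0.0377]
 [ 0.1214 -0.0209  0.0192  0.0401]
 [ 0.1196 -0.0217  0.0205  0.0421]
 [ 0.1178 -0.0225  0.0209  0.0433]
 [ 0.1159 -0.0229  0.0217  0.0445]
 [ 0.1141 -0.0232  0.0216  0.0449]
 [ 0.1123 -0.0236  0.022   0.0456]
 [ 0.1105 -0.0232  0.022   0.0452]
 [ 0.1087 -0.0231  0.022   0.0451]
 [ 0.1069 -0.0231  0.0211  0.0442]
 [ 0.1051 -0.0223  0.0207  0.043 ]
 [ 0.1033 -0.0214  0.0199  0.0413]]
in 0.175 [ 0.1119 -0.0008  0.023 ] [-0.7 -0.   0.1  0.1  0.2  0.1  0.2  0.4 -0.1  0.   0.2 -0.2 -0.5 -0.5
 -0.2 -0.1  0.3  0.1  0.4  0.1  0.3  0.2  0.3 -0.2 -0.2 -0.5]
out 0.172 [ 0.1113 -0.0008  0.0274] [-0.  -0.2 -0.2  0.3  0.1  0.1 -0.2  0.  -0.1  0.1  0.   0.2  0.1  0.
  0.2 -0.4]
[[ 0.1254 -0.0243  0.0227  0.047 ]
 [ 0.1236 -0.0251  0.0239  0.049 ]
 [ 0.1217 -0.0259  0.0247  0.0506]
 [ 0.1199 -0.0272  0.0255  0.0527]
 [ 0.1181 -0.0275  0.0259  0.0534]
 [ 0.1163 -0.0279  0.0263  0.0542]
 [ 0.1144 -0.0279  0.0267  0.0545]
 [ 0.1126 -0.0283  0.0262  0.0545]]
out 0.175 [ 0.1122 -0.0008  0.028 ] [-0.  -0.2 -0.2  0.3  0.1  0.1 -0.2  0.  -0.2  0.1  0.1  0.2  0.1  0.1
  0.2 -0.4]
```

The crop shows the ring's sides and the stub between the arms. The 10 views are now used up, so from here I measure from the pixels.

>>> play_rows:
  rows:
    - [20,0.005,0.0003,0.01,0,0,0]
    - [20,0.006,0.0003,0.015,0,0,0]
    - [20,0,0,0.015,0,0,0]
    - [20,0,0,0.013,0,0,0]
    - [20,0,0,0,0,0,0]
    - [20,0,0,0,0,0,0]
    - [20,0,0,0,0,0,0]

```text
clock: 21.02
tool_pos: [0.4605, 0.0197, 0.2813]
eef_rot: [0.993, 0.116, 0.0, 0.0]
contact_force: [0.2, -0.0, -1.9]
opening: 0.371
finger_force: 28.0
```

```bash
python3 - <<'E'
from a import *
s,im=snap('wrist','w10.png');print(s['tool_pos'],s['eef_rot'],s['clock'],s['contact_force'])
g=cv2.cvtColor(im,cv2.COLOR_RGB2GRAY)
y=ringtool(im,None)
for v in (1,9,17,25,33,41,49,57):
    xs=np.nonzero(y[v])[0];xs=xs[(xs>235)&(xs<395)]
    print(v,[(int(a[0]),int(a[-1])) for a in np.split(xs,np.nonzero(np.diff(xs)>1)[0]+1) if len(a)])
    print('   ',g[v,255:375:3])
print('col314',g[0:130:2,314]); print('col300',g[0:130:2,300])
hs=cv2.cvtColor(im,cv2.COLOR_RGB2HSV);print('sat col314',hs[0:130:2,314,1])
E
```

```text
[0.46050867 0.0197208  0.28131232] [9.93196887e-01 1.16446151e-01 4.85189693e-04 4.25117221e-05] 21.025 [ 0.17276727 -0.02166175 -1.87308387]
1 [(256, 271), (354, 368)]
    [131 225 227 221 214 125 102 109 107 107 108 108 113 130 168 200 211 218
 221 224 226 228 223 213 198 179 155 131 110 105 104 104 102 112 195 218
 217 218 151 107]
9 [(252, 263), (273, 277), (349, 356), (361, 373)]
    [224 223 207 105 107 117 179 201 229 236 237 237 237 238 237 237 235 235
 235 234 234 234 233 234 234 235 236 236 236 235 229 224 218 215 156 115
 195 218 218 210]
17 [(248, 259), (366, 376)]
    [227 187 134 225 236 234 238 239 240 241 240 240 238 237 230 204 185 187
 199 201 204 196 177 161 158 201 228 233 232 233 234 235 236 236 233 183
 203 183 217 218]
25 [(247, 256), (368, 378)]
    [218 204 241 246 247 247 246 245 244 242 236 197 213 239 243 243 234 182
 128 111 107 112 140 197 233 239 239 224 146 172 232 232 231 232 233 233
 235 225 209 219]
33 [(247, 256), (349, 350), (368, 376)]
    [224 236 246 246 246 246 246 245 230 195 232 244 243 159  94  91  92  91
  90  91  92  90  91  90  92  96 12
[... 823 characters left out ...]
0  91 105 132 135 134 135 133 135
 140 208 240 242 218 111  97  95  92  92  93  93  99 125 176 226 229 229
 229 229 230 230 230 230 224 236 241 241 241]
col300 [159 222 232 235 236 237 238 237 227 186 222 242 244 237 163  96  92  91
  93  91  92  91  91  91  92  90  93  93  94  95  94  95 101 122 134 136
 136 136 134 115 101  99  95  95 101 102 105 192 227 229 230 230 231 231
 231 231 231 231 233 208 237 239 241 242 242]
sat col314 [ 11  10   9   9   8   9   9  12  14   9   6   7  14  14  11  14  14  14
  14  14  11  13  13  11  13  16  13  14  16  12   9   9   9  11  11  13
  14  13   5   6  10  16  10  13  16  13  13  13  48 143 161 143 141 141
 141 140 139 139 138  97  16   7   6   6   6]
```

```bash
python3 - <<'E'
from a import *
# fit on tool plane z=.1853 with bore r 12 and rim r 15
B=[(314,24.5),(314,73),(287.5,49),(340.7,49)];Rm=[(314,16.5),(314,81),(277.5,49),(349.3,49)]
for L in (B,Rm):
    P=np.array([toolz(p,.1853)[:2] for p in L]);print(P.round(4),'c',P[:2].mean(0)[0].round(4),P[2:].mean(0)[1].round(4))
E
```

```text
[[ 0.1179 -0.    ]
 [ 0.0948  0.    ]
 [ 0.1062 -0.0117]
 [ 0.1062  0.0118]] c 0.1064 0.0
[[ 0.1218 -0.    ]
 [ 0.0912  0.    ]
 [ 0.1063 -0.0162]
 [ 0.1063  0.0156]] c 0.1065 -0.0003
```

>>> play_rows:
  rows:
    - [20,0,0.0005,0.004,0,0,0]
    - [20,0,0,0.006,0,0,0]
    - [20,0,0,0.006,0,0,0]
    - [20,0,0,0,0,0,0]
    - [20,0,0,0,0,0,0]

```text
clock: 21.7
tool_pos: [0.4605, 0.0193, 0.2648]
eef_rot: [0.993, 0.116, -0.0, 0.0]
contact_force: [-0.0, 0.1, -1.2]
opening: 0.368
finger_force: 28.0
```

>>> play_rows:
  rows:
    - [20,0,0,0.006,0,0,0]
    - [20,0,0,0.008,0,0,0]
    - [20,0,0,0.008,0,0,0]
    - [20,0,0,0.006,0,0,0]
    - [20,0,0,0,0,0,0]
    - [20,0,0,0,0,0,0]

```text
clock: 22.45
tool_pos: [0.4605, 0.0193, 0.2369]
eef_rot: [0.993, 0.116, 0.0, 0.0]
contact_force: [0.0, 0.1, -1.8]
opening: 0.376
finger_force: 28.0
```

>>> play_rows:
  rows:
    - [20,0,0,0.004,0,0,0]
    - [20,0,0,0.003,0,0,0]
    - [20,0,0,0.001,0,0,0]
    - [20,0,0,0,0,0,0]
    - [20,0,0,0,0,0,0]
    - [20,0,0,0,0,0,0]

```text
clock: 23.2
tool_pos: [0.4605, 0.0192, 0.229]
eef_rot: [0.993, 0.116, 0.0, 0.0]
contact_force: [0.6, -0.1, -1.8]
opening: 0.374
finger_force: 28.0
```

```bash
python3 - <<'E'
from a import *
s,im=snap('wrist','w11.png');print(s['tool_pos'],s['contact_force'],s['moment'],s['clock'])
y=ringtool(im,None)
for v in (5,13,21,29,37,41):
    xs=np.nonzero(y[v])[0];xs=xs[(xs>235)&(xs<395)]
    print(v,[(int(a[0]),int(a[-1])) for a in np.split(xs,np.nonzero(np.diff(xs)>1)[0]+1) if len(a)])
g=cv2.cvtColor(im,cv2.COLOR_RGB2GRAY)
for v in (21,29,37,49): print(g[v,250:380:3])
print(g[0:130:2,314])
E
```

```text
[0.4604916  0.01924325 0.22898356] [ 0.60513448 -0.13457673 -1.81841053] [-0.01334924  0.03480419  0.05444975] 23.2
5 [(255, 257), (368, 369)]
13 [(251, 255), (369, 374)]
21 [(249, 256), (369, 376)]
29 [(248, 257), (368, 377)]
37 [(249, 261), (364, 373)]
41 [(251, 263), (362, 372)]
[225 225 214 178 197 228 242 242 237 115  92  91  90  91  89  90  91  91
  92  92  91  91  94  92  92  92  91  91  92  92 123 134 143 192 238 237
 234 147 112 103 119 121 123 129]
[230 232 192 148 173 193 223 241 241 241 205  94  91  90  93  93  92  94
  92  89  90  91  90  91  91  89  90  93  93  91 104 157 233 240 241 236
 142 111 101 100 121 121 122 200]
[219 227 217 124 139 161 177 191 222 241 242 242 239 193 106  93  89  91
  94 108 120 121 119 111  98  92  90  91 125 221 238 239 239 232 151 120
 111 101 114 115 122 120 154 230]
[220 215 239 230 207 156 193 134 144 155 162 170 181 205 229 238 242 241
 241 241 241 240 241 241 241 241 241 235 197 149 121 121 111 102  96  92
 113 119 119 123 120 201 237 237]
[ 88  88  87  89  90  91  91  92  93  92  92  93  92  90  89  91  89  90
 105 131 136 139 208 240 241 240 235 177 143 132 119 107  97  90  93  92
  91  93  93  92  94 111 150 175 214 227 224 227 222 156 133 138 142 157
 136 135 125 130 131 128 127 132 211 240 241]
```

>>> play_rows:
  rows:
    - [20,0,0,0.001,0,0,0]
    - [20,0,0,0.001,0,0,0]
    - [20,0,0,0,0,0,0]
    - [20,0,0,0,0,0,0]

```text
clock: 23.75
tool_pos: [0.4605, 0.0193, 0.2269]
eef_rot: [0.993, 0.116, 0.0, 0.0]
contact_force: [0.4, 0.8, -2.3]
opening: 0.369
finger_force: 28.0
```

>>> play_rows:
  rows:
    - [20,0,0,0.001,0,0,0]
    - [20,0,0,0,0,0,0]
    - [20,0,0,0,0,0,0]

```text
clock: 24.12
tool_pos: [0.4605, 0.0192, 0.2259]
eef_rot: [0.993, 0.116, -0.0, 0.0]
contact_force: [0.1, -0.4, -2.5]
opening: 0.368
finger_force: 28.0
```

>>> play_rows:
  rows:
    - [20,0,0,0.0007,0,0,0]
    - [20,0,0,0,0,0,0]
    - [20,0,0,0,0,0,0]

```text
clock: 24.5
tool_pos: [0.4605, 0.0192, 0.2252]
eef_rot: [0.993, 0.116, 0.0, 0.0]
contact_force: [-0.4, -0.3, -0.8]
opening: 0.371
finger_force: 28.0
```

>>> play_rows:
  rows:
    - [20,0,0,0.0005,0,0,0]
    - [20,0,0,0,0,0,0]
    - [20,0,0,0,0,0,0]

```text
clock: 24.88
tool_pos: [0.4604, 0.0192, 0.2247]
eef_rot: [0.993, 0.116, -0.0, 0.0]
contact_force: [-0.3, 0.4, -0.8]
opening: 0.368
finger_force: 28.0
```

```bash
python3 - <<'E'
from a import *
F=[]
for k in range(4):
    s,im=snap('wrist' if k else 'scene');F.append(s['contact_force'])
    if k==0: print([(round(d['score'],2),toworld('scene',s,d['at']).round(3)) for d in finder.spot_in('scene','brush')])
print(np.mean(F,0),s['opening'],s['finger_force'],s['tool_pos'])
y=ringtool(im,None)
for v in (21,29):
    xs=np.nonzero(y[v])[0];xs=xs[(xs>235)&(xs<395)];print(v,[(int(a[0]),int(a[-1])) for a in np.split(xs,np.nonzero(np.diff(xs)>1)[0]+1) if len(a)])
E
```

```text
[(0.89, array([0.694, 0.073, 0.175])), (0.69, array([0.496, 0.288, 0.155]))]
[-0.41162403  0.25761285 -0.65532575] 0.37071799902252545 27.999867238104343 [0.46040928 0.01924361 0.22472459]
21 [(248, 255), (371, 378)]
29 [(246, 257), (368, 377)]
```

The ring is spread and resting on the brass face with about 1 N, the grip is holding, and the brush is in the tin. I'm handing the job in.

```bash
python3 -c "
from plant import r
print(r.finish_job())"
```

```text
the job is handed in; nothing more can be done
None
```

The job is handed in at about 25 s, result not reported: I scrubbed the bore with two full strokes and stood the brush in the blue tin. The arm still holds the pliers fully squeezed at 28 N, with the spread ring around the axle and resting lightly (about 1 N) on the brass face at the groove.

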